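# Fetch the laundry marker from behind the thread spools

### The arm

A 6-joint arm with a two-finger parallel gripper is mounted at the origin on a cart in front of the work surface, level with it; the furniture and walls round the work are solid. World frame = base frame: x ahead of the robot, y to its left, z up, the work surface at z = 0. Lengths are in m, angles in rad, forces in N, time in s.
With the tool pointing down it reaches from about 0.35 to 0.775 m from the base axis. Payload 7.3 kg.
Tool frame: the origin (TCP) lies on the centre line of the jaws, within the pads' length; the fingertips stand 11 mm ahead of it and the grasp point (between the pads) lies 8 mm behind it; z points along the fingers, y is the line along which they close (so a half turn about z gives the same grasp; the last joint's range is limited). The gripper opens to 92 mm and grips with 3 to 60 N. Pads are 19 mm wide; open, the fingers measure 130 mm over their backs; the gripper's body (75 mm by 190 mm) begins 47 mm behind the grasp point.
Start: joints at [-1.346, 0.342, 1.524, -0, 1.275, -0.146], TCP at [0.19, -0.489, 0.238] pointing down, gripper open.
Joint ranges: [-2.53, 2.53], [-0.77, 2.02], [0.04, 2.7], [-1, 4.14], [0.28, 2.66], [-3.11, 3.11]. Speed limits (rad/s): [2.57, 2.57, 3.14, 3.14, 3.14, 3.14].

### API

Orientations are given as a rotation vector (axis times angle).
In Python, from cell import * gives the robot as it stands.
- The arm moves only by the tool drive_tool, never from a script. Its argument "commands" is a list of rows, each a list of 3 entries, a list of its own where there are three numbers: the opening, from 0 (shut) to 1 (fully open), then the shift along the tool's x, y, z in parts of the range, where 1.0 means 0.75 m, then the turn about the tool's z in fractions of the full range, 1 being 120 degrees. In form: [[claw, [tx, ty, tz], yaw], ...]. A call has 1 to 12 rows; each row is the pose to reach, as a shift and turn from the pose commanded when the call began, along the tool's axes at that moment; what a row does not reach only later rows make up. A row lasts 1/8 s, in which the tool goes at most 62.5 mm and 10.7 degrees, less where a joint would pass 70% of its speed; a pose out of reach is approached as far as the arm can. No shift or turn number may pass 1 either way. A call with a gripper value outside its range is refused whole. The fingers move at their own pace and stop on an object; "squeeze" is the grip in N (left out, the last holds). Time passes only in rows, so rows that repeat a pose let the fingers close. It gives the time, the measured TCP pose, the force, the opening and the grip force at its end, in the units of the state.
- state(): the state, without advancing time (a new reading comes with each control period).
- read_camera(name): name is "scene" or "top"; returns (picture, depth): 420x560x3 uint8, red, green, blue; 420x560 float32, m along the optical axis (not along the pixel's ray), 0 where there is no reading.
- camera_info(name): a dict with "fov_y" (degrees; the focal length in pixels is half the picture's height over the tangent of half this angle, whatever the lens; pixels are square), "cx", "cy" (the principal point, pixels), "dist_coeffs" ([k1, k2, p1, p2, k3] as OpenCV has them; the pictures are not rectified), "R" (3x3) and "t" (3): a world point X has camera coordinates R X + t. Camera axes: x right, y down, z forward; pixel columns grow to the right and rows downward; lengths in m; the calibration is good to about 2 mm. A picture is of the moment at which its call begins. camera_info takes no time and is no camera call.
- sign_off(): hands the job in; it is judged then, once.
The state is a dict: "time_s": time; "joint_positions": joint angles; "dq": joint speeds; "joint_efforts": joint torques, N m; "tcp_pos": TCP position; "eef_rot": TCP orientation; "force": force on the tool from outside, world axes, zero at the start; "moment": the same for the moment, N m; "opening": finger opening in m; "grip_force": force on a finger pad.
Only numpy, scipy, OpenCV 4.12 (cv2) and the standard library are available. Lean on these libraries where they do the work, as an engineer would, in place of code of your own. Each camera call takes 0.05 s, during which the arm holds its last target. There are 200 camera calls.

### The job

I need the laundry marker that lies behind the thread spools in the green rack. First clear all three spools out of the way, standing them upright on the blue side mat; then lay the marker in the groove of the grey pen tray, centred along it; and only then put each spool back upright on the middle of the disc that it came from (the disc of its own colour). Do not knock any spool over.

Things in the scene. Friction and masses are not known exactly. Their poses are not given: they have to be found in the camera images.
- spool_black: Loose thread spool with charcoal-black thread on pale wooden flanges, standing upright, 31 mm diameter, 48 mm tall, 30 g. Origin: centre of its underside, z up. Starts on the black disc in the thread rack, 15 mm from its neighbours; grip its upper half along the rack's x axis, where the fingertips pass above the marker.
- spool_brown: Loose thread spool with grey-brown thread on tan wooden flanges, standing upright, 31 mm diameter, 42 mm tall, 30 g. Origin: centre of its underside, z up. Starts on the copper-brown disc in the thread rack, 15 mm from its neighbours; grip its upper half along the rack's x axis, where the fingertips pass above the marker.
- spool_white: Loose thread spool with white thread on white flanges, standing upright, 31 mm diameter, 52 mm tall, 30 g. Origin: centre of its underside, z up. Starts on the white disc in the thread rack, 15 mm from its neighbours; grip its upper half along the rack's x axis, where the fingertips pass above the marker.
- laundry_marker: Loose white pen with a black cap lying flat along its own y axis, 17 x 135 x 16 mm (x, y, z), 25 g. Origin: centre of its underside, z up. Starts in the rack's pen groove behind the spools, which leave no room for a finger in front of it. (The similar pen in the black tool tray at the back is not meant.)
- disc_black: Fixed black disc, 42 mm diameter, 4 mm thick, marking the place of the spool with charcoal-black thread on pale wooden flanges. Origin: centre of its underside; the top is 4 mm above. The three discs stand 46 mm apart in a row in the thread rack, in any order.
- disc_brown: Fixed copper-brown disc, 42 mm diameter, 4 mm thick, marking the place of the spool with grey-brown thread on tan wooden flanges. Origin: centre of its underside; the top is 4 mm above. The three discs stand 46 mm apart in a row in the thread rack, in any order.
- disc_white: Fixed white disc, 42 mm diameter, 4 mm thick, marking the place of the spool with white thread on white flanges. Origin: centre of its underside; the top is 4 mm above. The three discs stand 46 mm apart in a row in the thread rack, in any order.
- thread_rack: Fixed thread rack with a green base and dark wooden lips, 130 x 180 mm (x, y) base 6 mm thick, 16 mm high lips at the back (+x) and sides, and open front. Origin: centre of its underside, x to its back. The discs lie on the base in a row along y at x = -10.5 mm; the marker's groove, between two ribs 3 mm high and 20 mm apart, runs along y at x = +24 mm.
- side_mat: Fixed flat blue mat, 100 x 170 x 3 mm (x, y, z). Origin: centre of its underside; top 3 mm above. Lies to the left or right of the rack.
- pen_tray: Fixed shallow grey tray, 100 x 180 mm (x, y), floor 4 mm thick, rim 7 mm high. Origin: centre of its underside. Two ribs 3 mm high and 28 mm apart form a groove along its y axis through the centre. Lies across the rack from the mat. A wall cabinet hangs at the back right (world x over 0.57, y below -0.12 m): keep the wrist clear of it.

How it is judged:
By the outcome, as a careful person would: the job done as asked, in the order asked, and still so for the second after the job is handed in, with the robot touching nothing.
It also fails if it takes over 131 s, if anything falls off the work surface, if the arm or the gripper's body presses on something with over 40 N, if the wrist force passes 120 N, or if a joint passes its speed limit or range.

## Working session

There is one attempt and no reset: what is moved stays moved. The work goes in short steps, Python scripts to look and compute and a tool call to move; the robot and the scene stay as the last step left them, time stands still between calls to the robot, and variables do not carry over. Pictures are saved under pics/ and viewed, at most 14 in all, crops included, and the job is handed in when it is done.

Besides the shell and the picture viewer there is one more tool, called as name(argument=value, ...) on one line, values as JSON. drive_tool: Moves the arm, as the interface text tells. Its arguments: {"type":"object","properties":{"commands":{"type":"array"},"squeeze":{"type":"number"}},"required":["commands"]}

```bash
mkdir -p pics; ls; cat > h.py <<'E'
from cell import *
import numpy as np, cv2
def snap(n,name):
    p,d=read_camera(n); cv2.imwrite(f'pics/{name}.png',p[:,:,::-1]); np.savez(f'pics/{name}.npz',p=p,d=d)
    return p,d
def K(n):
    c=camera_info(n); f=210/np.tan(np.radians(c['fov_y'])/2)
    return np.array([[f,0,c['cx']],[0,f,c['cy']],[0,0,1.]]),np.array(c['dist_coeffs'],float),np.array(c['R']),np.array(c['t'])
def ray(n,uv):
    k,D,R,t=K(n); q=cv2.undistortPoints(np.array(uv,float).reshape(-1,1,2),k,D).reshape(-1,2)
    return -R.T@t,np.c_[q,np.ones(len(q))]@R
def atz(n,uv,z):
    o,r=ray(n,uv); return o+r*((z-o[2])/r[:,2])[:,None]
def cloud(n,d):
    H,W=d.shape; uv=np.stack(np.meshgrid(np.arange(W),np.arange(H)),-1).reshape(-1,2)
    o,r=ray(n,uv); P=o+r*d.reshape(-1,1); P[d.ravel()==0]=np.nan; return P.reshape(H,W,3)
def proj(n,X):
    k,D,R,t=K(n); return cv2.projectPoints(np.array(X,float).reshape(-1,1,3),cv2.Rodrigues(R)[0],t,k,D)[0].reshape(-1,2)
E
python3 - <<'E'
from h import *
for n in('top','scene'):
    snap(n,n+'0'); print(camera_info(n))
s=state();print(s)
E
```

```text
pics
{'fov_y': 51.0959043301944, 'cx': 281.96901337118567, 'cy': 208.11392527315434, 'dist_coeffs': array([-0.09327174,  0.        ,  0.        ,  0.        ,  0.        ]), 'R': array([[-0.05835302, -0.99828627, -0.00441028],
       [-0.97485225,  0.0579339 , -0.21519005],
       [ 0.21507678, -0.00825762, -0.97656223]]), 't': array([0.0894413 , 0.48152659, 0.80987372])}
{'fov_y': 48.473236118931595, 'cx': 288.20855494254835, 'cy': 202.91021008491822, 'dist_coeffs': array([-0.05163461,  0.        ,  0.        ,  0.        ,  0.        ]), 'R': array([[-0.41392089, -0.91000463,  0.02368706],
       [-0.56670131,  0.23722919, -0.78903228],
       [ 0.71240376, -0.34002043, -0.61389493]]), 't': array([0.28327282, 0.28733973, 0.61218278])}
{'time_s': 0.1, 'joint_positions': array([-1.34598321e+00,  3.42635580e-01,  1.52489970e+00, -5.87184922e-06,
        1.27541392e+00, -1.46009727e-01]), 'dq': array([-0.00023285, -0.00098383, -0.00151261,  0.00165418, -0.00080739,
        0.00021312]), 'joint_efforts': array([ 1.05016210e-03, -4.32004631e+01, -2.44693297e+01,  7.19633955e-02,
        5.25333895e-02, -4.52635732e-05]), 'tcp_pos': array([ 0.19018783, -0.48897176,  0.23713113]), 'eef_rot': array([-3.08641474e+00, -5.78908284e-01,  9.27135144e-05]), 'force': array([ 0.08030671, -0.24698298, -0.06707843]), 'moment': array([-0.00460387, -0.04785932, -0.02425693]), 'grip_force': 0.0, 'opening': 0.09196730070744576}
```

View pics/top0.png

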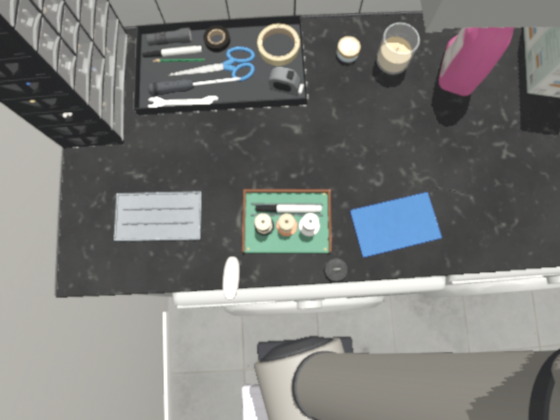

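View pics/scene0.png

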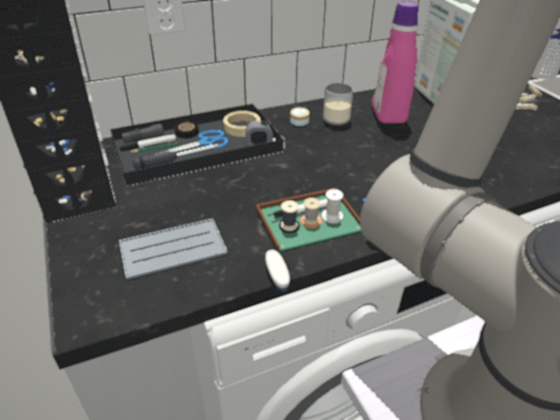

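The top view shows the tray at (158,216), the rack at (287,222) with black/brown/white spools at (263,224), (287,225), (310,225), and the mat at (396,224). The marker lies at (289,209). I'll enlarge this.

```bash
python3 - <<'E'
from h import *
z=np.load('pics/top0.npz');p=z['p']
c=p[180:265,230:340]; cv2.imwrite('pics/c1.png',cv2.resize(c,None,fx=7,fy=7,interpolation=cv2.INTER_CUBIC)[:,:,::-1])
c=np.hstack([p[180:260,105:210],p[185:265,340:450]]); cv2.imwrite('pics/c2.png',cv2.resize(c,None,fx=3.7,fy=3.7,interpolation=cv2.INTER_CUBIC)[:,:,::-1])
E
```

```text
(no output)
```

View pics/c1.png

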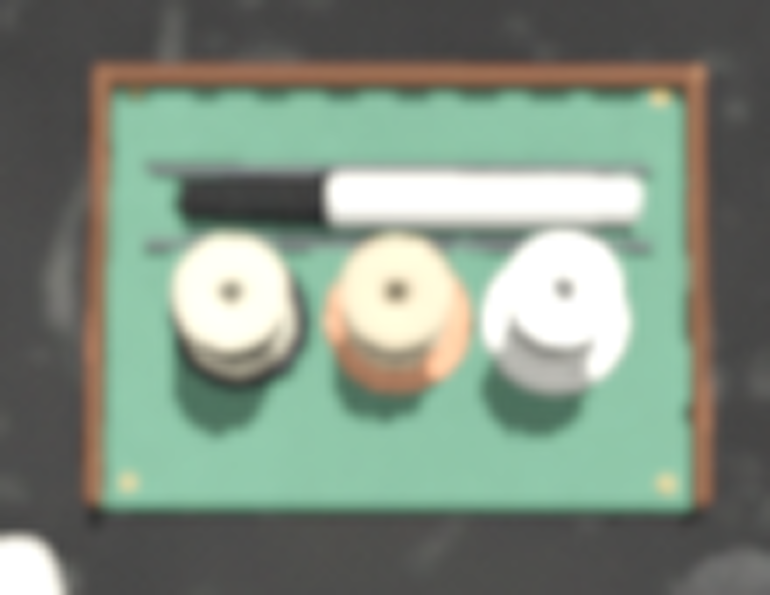

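View pics/c2.png

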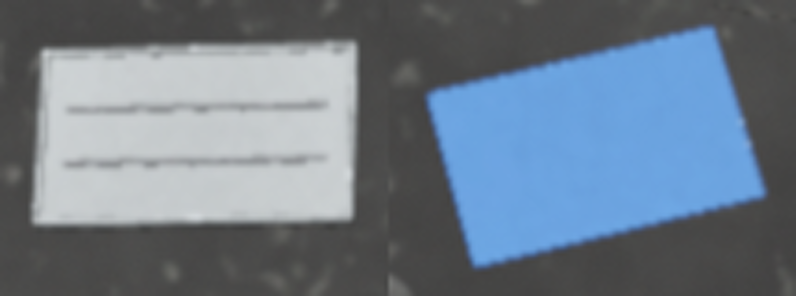

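The crop shows the rack's lip from (93,64) to (707,66), spool holes at (231,290), (396,290) and (564,288), and the marker from (178,197) to (645,197). The second crop gives the tray and mat corners.

```bash
cat >> h.py <<'E'
def c2w(pts,off,s,z,n='top'): return atz(n,(np.array(pts,float)+.5)/s-.5+np.array(off),z)
E
python3 - <<'E'
from h import *
np.set_printoptions(precision=4,suppress=True)
o=(230,180)
print('lip back',c2w([(93,64),(707,66)],o,7,.016)); print('front',c2w([(92,503),(712,503)],o,7,.016))
for n,q,z in(('bk',(231,290),.058),('br',(396,290),.052),('wh',(564,288),.062)): print(n,c2w([q],o,7,z))
print('marker',c2w([(178,197),(645,197)],o,7,.014)); print('ribs',c2w([(148,168),(648,168),(148,246),(648,246)],o,7,.009))
print('tray',c2w([(42,48),(356,42),(353,219),(33,224)],(105,180),3.7,.007),c2w([(67,109),(325,104),(325,157),(66,163)],(105,180),3.7,.007))
m=c2w([(428,93),(714,27),(766,196),(474,268)],(340-105,185),3.7,.003);print('mat',m,m.mean(0))
P=cloud('top',np.load('pics/top0.npz')['d'])
# depth check on spools tops & scene
for u,v in((263,221),(286,221),(310,221),(262,208),(300,208),(280,245),(150,225),(396,224)): print((u,v),P[v,u])
p=np.load('pics/scene0.npz')['p']; cv2.imwrite('pics/c3.png',cv2.resize(p[180:255,250:365],None,fx=6.9,fy=6.9,interpolation=cv2.INTER_CUBIC)[:,:,::-1])
E
```

```text
lip back [[ 0.5399  0.1391  0.016 ]
 [ 0.5285 -0.0422  0.016 ]]
front [[ 0.4097  0.1446  0.016 ]
 [ 0.3992 -0.033   0.016 ]]
bk [[0.4615 0.1    0.058 ]]
br [[0.4599 0.0543 0.052 ]]
wh [[0.4558 0.0082 0.062 ]]
marker [[ 0.4986  0.1159  0.014 ]
 [ 0.4905 -0.0209  0.014 ]]
ribs [[ 0.509   0.1246  0.009 ]
 [ 0.5002 -0.023   0.009 ]
 [ 0.4855  0.1257  0.009 ]
 [ 0.4768 -0.0212  0.009 ]]
tray [[0.5505 0.4097 0.007 ]
 [0.5428 0.2282 0.007 ]
 [0.4417 0.2318 0.007 ]
 [0.4488 0.4126 0.007 ]] [[0.5137 0.3942 0.007 ]
 [0.5078 0.2463 0.007 ]
 [0.4775 0.2468 0.007 ]
 [0.4825 0.3942 0.007 ]]
mat [[ 0.4849 -0.0812  0.003 ]
 [ 0.5136 -0.249   0.003 ]
 [ 0.4148 -0.2661  0.003 ]
 [ 0.3852 -0.0977  0.003 ]] [ 0.4496 -0.1735  0.003 ]
(263, 221) [0.4637 0.0997 0.0458]
(286, 221) [0.4631 0.0543 0.0352]
(310, 221) [0.4583 0.0074 0.0455]
(262, 208) [0.4948 0.1012 0.0245]
(300, 208) [0.4907 0.0241 0.0224]
(280, 245) [0.4199 0.0691 0.0046]
(150, 225) [0.4768 0.3362 0.0053]
(396, 224) [ 0.449  -0.1732  0.0041]
```

View pics/c3.png

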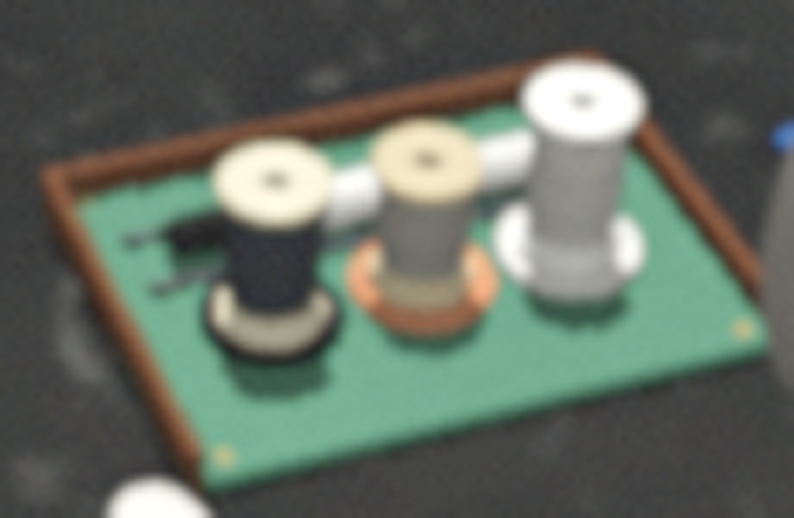

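The crop of the scene view shows the spool holes at (274,180), (428,160) and (583,100). I'll cross-check positions with both cameras and compute the first move.

```bash
cat >> h.py <<'E'
from scipy.spatial.transform import Rotation as Ro
def go(xy,z,yawdeg):
    """shift/turn in tool axes from the measured pose; yawdeg = world heading of tool y"""
    s=state(); R=Ro.from_rotvec(s['eef_rot']); M=R.as_matrix()
    d=M.T@(np.r_[xy,z]-s['tcp_pos']); h=np.degrees(np.arctan2(M[1,1],M[0,1]))
    t=-((yawdeg-h+90)%180-90)
    print('t=%.2f'%s['time_s'],'tcp',s['tcp_pos'].round(4),'head %.2f'%h,'tilt',M[:,2].round(4),'shift',d.round(4),'turn',round(t,2),'open',round(s['opening'],4),'grip',round(s['grip_force'],1),'F',s['force'].round(1))
E
python3 - <<'E'
from h import *
np.set_printoptions(precision=4,suppress=True)
T=[(231,290),(396,290),(564,288)];S=[(274,180),(428,160),(583,100)]
for a,b,z in zip(T,S,(.058,.052,.062)):
    ua=(np.array(a)+.5)/7-.5+(230,180); ub=(np.array(b)+.5)/6.9-.5+(250,180)
    A=atz('top',[ua],z)[0];B=atz('scene',[ub],z)[0]; print(A,B)
go((.4562,.0083),.12,-3.5)
E
```

```text
[0.4615 0.1    0.058 ] [0.4597 0.1015 0.058 ]
[0.4599 0.0543 0.052 ] [0.4583 0.0553 0.052 ]
[0.4558 0.0082 0.062 ] [0.4546 0.0094 0.062 ]
t=0.10 tcp [ 0.1902 -0.489   0.2371] head -68.75 tilt [-0.0003  0.0013 -1.    ] shift [ 0.4281 -0.3669  0.1177] turn -65.25 open 0.092 grip 0.0 F [ 0.1 -0.2 -0.1]
```

The manual's scale: shifts go in shares of 0.75 m and turns go in shares of 120 degrees. Converting my numbers, 0.428 m / 0.75 = 0.5707, -0.32 m / 0.75 = -0.4267, -65.25 degrees / 120 = -0.5438.

drive_tool(commands=[[0.6,[0.0533,-0.0467,0],-0.0417],[0.6,[0.1067,-0.0933,0],-0.1],[0.6,[0.16,-0.14,0],-0.1583],[0.6,[0.2133,-0.1867,0],-0.2167],[0.6,[0.2667,-0.2333,0],-0.275],[0.6,[0.32,-0.28,0],-0.3333],[0.6,[0.3867,-0.3333,0.0133],-0.3917],[0.6,[0.44,-0.38,0.0267],-0.45],[0.6,[0.4933,-0.4267,0.04],-0.5],[0.6,[0.5333,-0.46,0.0667],-0.5438],[0.6,[0.56,-0.48,0.08],-0.5438],[0.6,[0.5707,-0.4893,0.0933],-0.5438]], squeeze=15)

```text
time_s: 1.6
tcp_pos: [0.4564, 0.0089, 0.1669]
eef_rot: [-2.286, -2.154, 0.001]
force: [0.4, 0.8, 0.5]
opening: 0.0551
grip_force: 0.0
```

drive_tool(commands=[[0.6,[0,0,0],0],[0.6,[0,0,0],0]])

```text
time_s: 1.85
tcp_pos: [0.456, 0.007, 0.168]
eef_rot: [2.289, 2.151, -0.0]
force: [0.5, -0.0, 0.1]
opening: 0.0554
grip_force: 0.0
```

```bash
python3 - <<'E'
from h import *
go((.4556,.0089),.043,-3.5)
E
```

```text
t=1.85 tcp [0.456 0.007 0.168] head -3.55 tilt [ 1.e-04 -4.e-04 -1.e+00] shift [ 0.0019 -0.0005  0.125 ] turn -0.05 open 0.0554 grip 0.0 F [ 0.5 -0.   0.1]
```

In the tool's units: 0.127 m / 0.75 = 0.1693, 0.04 m / 0.75 = 0.0533.

drive_tool(commands=[[0.6,[0.0027,-0.0007,0.0533],0],[0.6,[0.0027,-0.0007,0.1067],0],[0.6,[0.0027,-0.0007,0.14],0],[0.6,[0.0027,-0.0007,0.16],0],[0.6,[0.0027,-0.0007,0.1693],0],[0.6,[0.0027,-0.0007,0.1693],0],[0.45,[0.0027,-0.0007,0.1693],0],[0.45,[0.0027,-0.0007,0.1693],0]])

```text
time_s: 2.85
tcp_pos: [0.4562, 0.0097, 0.0413]
eef_rot: [2.288, 2.152, 0.001]
force: [0.2, 0.3, -0.1]
opening: 0.0429
grip_force: 0.0
```

```bash
python3 - <<'E'
from h import *
go((.4556,.0089),.041,-3.5)
p,_=snap('top','g1');q,_=snap('scene','g1s')
a=cv2.resize(p[180:265,230:340],(790,0) if 0 else (396,306),interpolation=cv2.INTER_CUBIC);b=cv2.resize(q[160:260,250:380],(398,306),interpolation=cv2.INTER_CUBIC)
cv2.imwrite('pics/g1c.png',np.hstack([a,b])[:,:,::-1])
E
```

```text
t=2.85 tcp [0.4562 0.0097 0.0413] head -3.51 tilt [ 1.3e-03 -3.0e-04 -1.0e+00] shift [-0.0009 -0.0006  0.0003] turn -0.01 open 0.0429 grip 0.0 F [ 0.2  0.3 -0.1]
```

View pics/g1c.png

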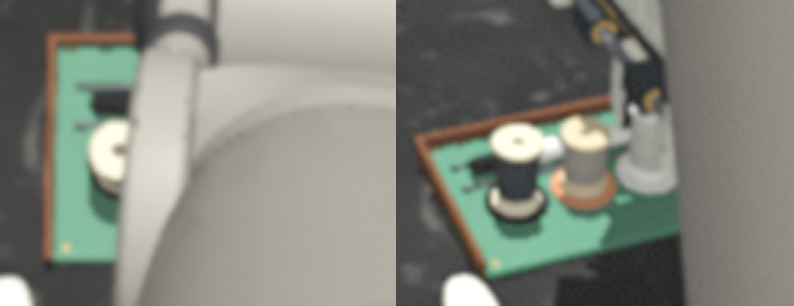

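The white spool still stands at about (650,150) in the combined crop, with a finger behind it. Close on it.

drive_tool(commands=[[0.36,[0,0,0],0],[0.34,[0,0,0],0],[0.25,[0,0,0],0],[0.2,[0,0,0],0],[0.2,[0,0,0],0],[0.2,[0,0,0],0]], squeeze=12)

```text
time_s: 3.7
tcp_pos: [0.456, 0.0098, 0.0408]
eef_rot: [2.288, 2.152, 0.0]
force: [0.4, 0.6, 1.7]
opening: 0.0302
grip_force: 12.0
```

```bash
python3 - <<'E'
from h import *
go((.4556,.0089),.041,-3.5)
m=np.array([.4496,-.1735]);y=np.array([-.168,.986])
for k in(-1,0,1): print(k,m+y*.05*k)
E
```

```text
t=3.70 tcp [0.456  0.0098 0.0408] head -3.51 tilt [ 3.e-04 -1.e-04 -1.e+00] shift [-0.0009 -0.0003 -0.0002] turn -0.01 open 0.0302 grip 12.0 F [0.4 0.6 1.7]
-1 [ 0.458  -0.2228]
0 [ 0.4496 -0.1735]
1 [ 0.4412 -0.1242]
```

drive_tool(commands=[[0.2,[0,0,-0.0133],0],[0.2,[0,0,-0.0467],0],[0.2,[0,0,-0.0933],0],[0.2,[-0.0267,0.0013,-0.1067],0],[0.2,[-0.0733,0.0053,-0.1067],0],[0.2,[-0.1267,0.008,-0.1067],0],[0.2,[-0.18,0.012,-0.1067],0],[0.2,[-0.2333,0.016,-0.0933],0],[0.2,[-0.2733,0.0187,-0.0733],0],[0.2,[-0.296,0.02,-0.0533],0],[0.2,[-0.304,0.0207,-0.0333],0],[0.2,[-0.304,0.0207,-0.02],0]])

```text
time_s: 5.2
tcp_pos: [0.457, -0.218, 0.0547]
eef_rot: [-2.287, -2.152, 0.0]
force: [-1.2, 1.4, -0.7]
opening: 0.0309
grip_force: 12.0
```

```bash
python3 - <<'E'
from h import *
go((.4573,-.2189),.0345,-3.5)
E
```

```text
t=5.20 tcp [ 0.457  -0.218   0.0547] head -3.50 tilt [-1.2e-03  9.0e-04 -1.0e+00] shift [-0.0009  0.0004  0.0202] turn -0.0 open 0.0309 grip 12.0 F [-1.2  1.4 -0.7]
```

In the tool's units: 0.0215 m / 0.75 = 0.0287, 0.02 m / 0.75 = 0.0267.

drive_tool(commands=[[0.2,[0,0,0.0133],0],[0.2,[0,0,0.0227],0],[0.2,[0,0,0.0267],0],[0.2,[0,0,0.0287],0],[0.2,[0,0,0.0287],0],[0.2,[0,0,0.0287],0]])

```text
time_s: 5.95
tcp_pos: [0.4575, -0.2188, 0.0345]
eef_rot: [2.288, 2.152, 0.0]
force: [0.8, 0.7, 0.2]
opening: 0.0306
grip_force: 12.0
```

drive_tool(commands=[[0.2,[0,0,0.0009],0],[0.36,[0,0,0.0009],0],[0.42,[0,0,0.0009],0],[0.5,[0,0,0.0009],0],[0.55,[0,0,0.0009],0],[0.6,[0,0,-0.0133],0],[0.6,[0,0,-0.0533],0],[0.6,[0,0,-0.1067],0],[0.6,[0.04,-0.0027,-0.16],0]])

```text
time_s: 7.08
tcp_pos: [0.4574, -0.1896, 0.1562]
eef_rot: [2.29, 2.149, 0.0]
force: [1.0, -0.9, 0.5]
opening: 0.0553
grip_force: 0.0
```

```bash
python3 - <<'E'
from h import *
go((.4589,.0555),.12,-3.5)
E
```

```text
t=7.08 tcp [ 0.4574 -0.1896  0.1562] head -3.64 tilt [ 0.0013 -0.0011 -1.    ] shift [ 0.2447 -0.0141  0.0359] turn -0.14 open 0.0553 grip 0.0 F [ 1.  -0.9  0.5]
```

In the tool's units: 0.2447 m / 0.75 = 0.3263, 0.14 m / 0.75 = 0.1867.

drive_tool(commands=[[0.55,[0.0533,-0.0027,-0.0067],0],[0.55,[0.12,-0.0067,-0.0067],0],[0.55,[0.1867,-0.0107,0],0],[0.55,[0.2533,-0.0147,0.0133],0],[0.55,[0.3,-0.0173,0.0333],0],[0.55,[0.3227,-0.0187,0.048],0],[0.55,[0.3263,-0.0187,0.048],0],[0.55,[0.3263,-0.0187,0.048],0]])

```text
time_s: 8.07
tcp_pos: [0.4587, 0.0557, 0.1186]
eef_rot: [2.288, 2.151, 0.0]
force: [0.0, -0.2, -0.5]
opening: 0.0503
grip_force: 0.0
```

```bash
python3 - <<'E'
from h import *
go((.4589,.0555),.037,-3.5)
E
```

```text
t=8.07 tcp [0.4587 0.0557 0.1186] head -3.53 tilt [ 8.e-04 -4.e-04 -1.e+00] shift [-0.0001  0.0002  0.0816] turn -0.03 open 0.0503 grip 0.0 F [ 0.  -0.2 -0.5]
```

In the tool's units: 0.0815 m / 0.75 = 0.1087, 0.03 m / 0.75 = 0.04.

drive_tool(commands=[[0.55,[0,0,0.04],0],[0.55,[0,0,0.0733],0],[0.55,[0,0,0.096],0],[0.55,[0,0,0.1067],0],[0.5,[0,0,0.1087],0],[0.4,[0,0,0.1087],0],[0.36,[0,0,0.1087],0],[0.3,[0,0,0.1087],0],[0.2,[0,0,0.1087],0],[0.2,[0,0,0.1087],0],[0.2,[0,0,0.1087],0]])

```text
time_s: 9.45
tcp_pos: [0.4587, 0.0565, 0.0372]
eef_rot: [2.287, 2.152, 0.001]
force: [1.2, 0.2, 5.6]
opening: 0.0307
grip_force: 12.0
```

```bash
python3 - <<'E'
from h import *
go((.4496,-.1735),.031,-3.5)
E
```

```text
t=9.45 tcp [0.4587 0.0565 0.0372] head -3.50 tilt [ 1.4e-03 -2.0e-04 -1.0e+00] shift [-0.2301  0.0049  0.0062] turn 0.0 open 0.0307 grip 12.0 F [1.2 0.2 5.6]
```

In the tool's units: -0.23 m / 0.75 = -0.3067, 0.001 m / 0.75 = 0.0013.

drive_tool(commands=[[0.2,[0,0,-0.0133],0],[0.2,[0,0,-0.0467],0],[0.2,[0,0,-0.0933],0],[0.2,[-0.0267,0,-0.1067],0],[0.2,[-0.0733,0.0013,-0.1067],0],[0.2,[-0.1267,0.0027,-0.1067],0],[0.2,[-0.18,0.004,-0.1067],0],[0.2,[-0.2333,0.0053,-0.0933],0],[0.2,[-0.2733,0.0067,-0.0733],0],[0.2,[-0.2987,0.0067,-0.0533],0],[0.2,[-0.3067,0.0067,-0.0333],0],[0.2,[-0.3067,0.0067,-0.02],0]])

```text
time_s: 10.95
tcp_pos: [0.4487, -0.1728, 0.0506]
eef_rot: [-2.287, -2.151, 0.0]
force: [0.5, -0.3, -1.0]
opening: 0.0307
grip_force: 12.0
```

In the tool's units: 0.0208 m / 0.75 = 0.0277, 0.02 m / 0.75 = 0.0267.

drive_tool(commands=[[0.2,[0,0,0.0133],0],[0.2,[0,0,0.0227],0],[0.2,[0,0,0.0267],0],[0.2,[0,0,0.0277],0],[0.2,[0,0,0.0277],0],[0.2,[0,0,0.0277],0]])

```text
time_s: 11.7
tcp_pos: [0.4493, -0.1735, 0.0312]
eef_rot: [2.288, 2.152, 0.0]
force: [0.2, -0.4, -0.3]
opening: 0.0305
grip_force: 12.0
```

In the tool's units: -0.12 m / 0.75 = -0.16, 0.0007 m / 0.75 = 0.0009.

drive_tool(commands=[[0.2,[0,0,0.0009],0],[0.36,[0,0,0.0009],0],[0.42,[0,0,0.0009],0],[0.5,[0,0,0.0009],0],[0.55,[0,0,0.0009],0],[0.6,[0,0,-0.0133],0],[0.6,[0,0,-0.0533],0],[0.6,[0,0,-0.1067],0],[0.6,[0.04,0,-0.16],0]])

```text
time_s: 12.82
tcp_pos: [0.4512, -0.1444, 0.1529]
eef_rot: [2.29, 2.149, 0.0]
force: [-0.1, -0.2, -0.2]
opening: 0.0551
grip_force: 0.0
```

```bash
python3 - <<'E'
from h import *
go((.4614,.1014),.12,-3.5)
p,_=snap('top','g2');q,_=snap('scene','g2s')
a=cv2.resize(p[170:275,220:450],(790,361),interpolation=cv2.INTER_CUBIC)
cv2.imwrite('pics/g2c.png',a[:,:,::-1])
E
```

```text
t=12.82 tcp [ 0.4512 -0.1444  0.1529] head -3.65 tilt [ 0.0012 -0.001  -1.    ] shift [ 0.2459 -0.0054  0.0327] turn -0.15 open 0.0551 grip 0.0 F [-0.1 -0.2 -0.2]
```

View pics/g2c.png

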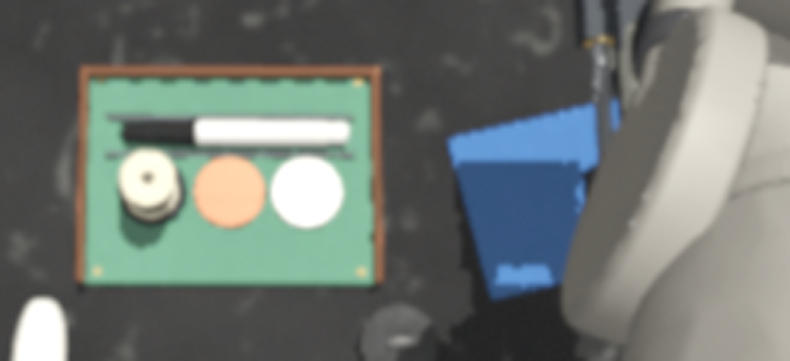

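The discs are clear: brown at (229,192) and white at (307,192). The black spool at (148,185) and the marker are undisturbed.

In the tool's units: 0.2459 m / 0.75 = 0.3279, 0.04 m / 0.75 = 0.0533.

drive_tool(commands=[[0.55,[0.0533,-0.0013,-0.0067],0],[0.55,[0.12,-0.0027,-0.0067],0],[0.55,[0.1867,-0.004,0],0],[0.55,[0.2533,-0.0053,0.0133],0],[0.55,[0.3,-0.0067,0.0333],0],[0.55,[0.3227,-0.0072,0.044],0],[0.55,[0.3279,-0.0072,0.044],0],[0.55,[0.3279,-0.0072,0.044],0]])

```text
time_s: 13.92
tcp_pos: [0.4609, 0.1015, 0.1182]
eef_rot: [2.288, 2.152, 0.0]
force: [-0.7, 0.0, -0.4]
opening: 0.0506
grip_force: 0.0
```

```bash
python3 - <<'E'
from h import *
go((.4614,.1014),.039,-3.5)
print(c2w([(229,192),(307,192)],(220,170),3.437,.010))
E
```

```text
t=13.93 tcp [0.4609 0.1015 0.1182] head -3.53 tilt [ 4.e-04 -4.e-04 -1.e+00] shift [-0.0001  0.0004  0.0792] turn -0.03 open 0.0506 grip 0.0 F [-0.7  0.  -0.4]
[[0.45845812 0.05393504 0.01      ]
 [0.45570061 0.00760181 0.01      ]]
```

In the tool's units: 0.079 m / 0.75 = 0.1053, 0.03 m / 0.75 = 0.04.

drive_tool(commands=[[0.55,[0,0,0.04],0],[0.55,[0,0,0.0733],0],[0.55,[0,0,0.096],0],[0.55,[0,0,0.104],0],[0.5,[0,0,0.1053],0],[0.4,[0,0,0.1053],0],[0.36,[0,0,0.1053],0],[0.3,[0,0,0.1053],0],[0.2,[0,0,0.1053],0],[0.2,[0,0,0.1053],0],[0.2,[0,0,0.1053],0]])

```text
time_s: 15.3
tcp_pos: [0.461, 0.1023, 0.0394]
eef_rot: [2.288, 2.152, 0.001]
force: [-1.1, -0.2, 5.7]
opening: 0.031
grip_force: 12.0
```

```bash
python3 - <<'E'
from h import *
go((.4419,-.1281),.033,-3.5)
E
```

```text
t=15.30 tcp [0.461  0.1023 0.0394] head -3.50 tilt [ 1.1e-03 -1.0e-04 -1.0e+00] shift [-0.2312 -0.005   0.0064] turn 0.0 open 0.031 grip 12.0 F [-1.1 -0.2  5.7]
```

drive_tool(commands=[[0.2,[0,0,-0.0133],0],[0.2,[0,0,-0.0467],0],[0.2,[0,0,-0.0933],0],[0.2,[-0.0267,0,-0.1067],0],[0.2,[-0.0733,-0.0013,-0.1067],0],[0.2,[-0.1267,-0.0027,-0.1067],0],[0.2,[-0.18,-0.004,-0.1067],0],[0.2,[-0.2333,-0.0053,-0.0933],0],[0.2,[-0.2733,-0.0067,-0.0733],0],[0.2,[-0.2987,-0.0067,-0.0533],0],[0.2,[-0.308,-0.0067,-0.0333],0],[0.2,[-0.308,-0.0067,-0.02],0]])

```text
time_s: 16.8
tcp_pos: [0.4412, -0.1283, 0.0536]
eef_rot: [-2.289, -2.151, 0.0]
force: [-0.2, 0.1, -0.5]
opening: 0.0309
grip_force: 12.0
```

In the tool's units: 0.0208 m / 0.75 = 0.0277, 0.02 m / 0.75 = 0.0267.

drive_tool(commands=[[0.2,[0,0,0.0133],0],[0.2,[0,0,0.0227],0],[0.2,[0,0,0.0267],0],[0.2,[0,0,0.0277],0],[0.2,[0,0,0.0277],0],[0.2,[0,0,0.0277],0]])

```text
time_s: 17.55
tcp_pos: [0.4416, -0.128, 0.0334]
eef_rot: [2.288, 2.152, 0.0]
force: [0.7, 0.2, -0.2]
opening: 0.031
grip_force: 12.0
```

In the tool's units: -0.12 m / 0.75 = -0.16, -0.08 m / 0.75 = -0.1067.

drive_tool(commands=[[0.2,[0,0,0.0009],0],[0.36,[0,0,0.0009],0],[0.42,[0,0,0.0009],0],[0.5,[0,0,0.0009],0],[0.55,[0,0,0.0009],0],[0.6,[0,0,-0.0133],0],[0.6,[0,0,-0.0533],0],[0.6,[0,0,-0.1067],0],[0.3,[0.04,0,-0.16],0],[0.3,[0.1067,0.0267,-0.16],0],[0.3,[0.16,0.0533,-0.16],0]])

```text
time_s: 18.92
tcp_pos: [0.4894, -0.0092, 0.1548]
eef_rot: [2.287, 2.151, 0.002]
force: [0.7, -0.9, -0.9]
opening: 0.0303
grip_force: 0.0
```

```bash
python3 - <<'E'
from h import *
go((.494,.048),.07,-3.5)
p,_=snap('top','g3');q,_=snap('scene','g3s')
a=cv2.resize(p[185:235,240:340],(800,400),interpolation=cv2.INTER_CUBIC)
cv2.imwrite('pics/g3c.png',a[:,:,::-1])
b=cv2.resize(q[170:250,240:460],(790,287),interpolation=cv2.INTER_CUBIC)
cv2.imwrite('pics/g3s.png',b[:,:,::-1])
E
```

```text
t=18.93 tcp [ 0.4894 -0.0092  0.1548] head -3.52 tilt [ 2.5e-03 -5.0e-04 -1.0e+00] shift [0.0574 0.0008 0.0848] turn -0.02 open 0.0303 grip 0.0 F [ 0.7 -0.9 -0.9]
```

View pics/g3c.png

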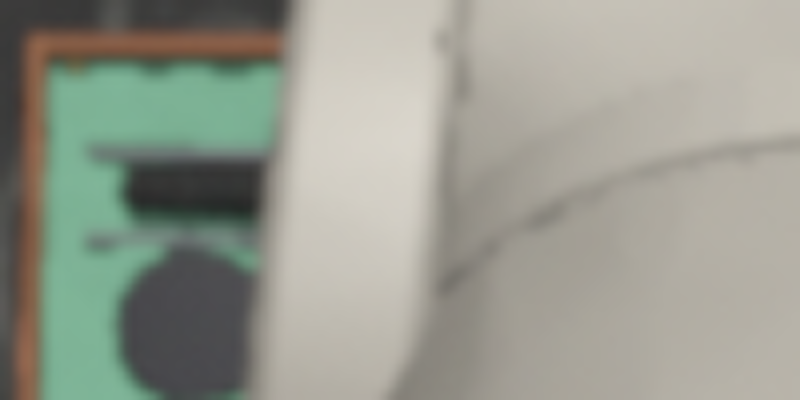

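View pics/g3s.png

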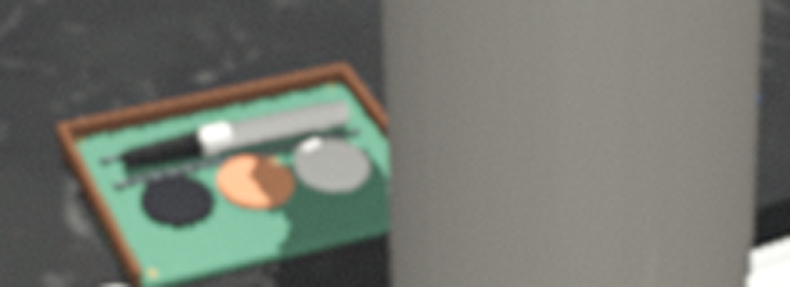

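The marker lies undisturbed in its groove, in the scene crop from (124,160) to (350,110), with all three discs clear.

```bash
python3 - <<'E'
from h import *
m=c2w([(124,160),(350,110)],(240,170),3.59,.014,'scene');print(m,m.mean(0))
go((.4938,.0482),.07,-3.5)
E
```

```text
[[ 0.49686407  0.11599488  0.014     ]
 [ 0.48830002 -0.0209976   0.014     ]] [0.49258204 0.04749864 0.014     ]
t=19.02 tcp [ 0.4903 -0.0075  0.1541] head -3.29 tilt [ 2.5e-03  5.0e-04 -1.0e+00] shift [0.0558 0.0001 0.0842] turn 0.21 open 0.028 grip 0.0 F [-0.3 -0.5 -0.2]
```

In the tool's units: 0.085 m / 0.75 = 0.1133, 0.075 m / 0.75 = 0.1.

drive_tool(commands=[[0.3,[0.04,0,0.0267],0],[0.3,[0.0667,0.0007,0.0667],0],[0.3,[0.0765,0.0011,0.1],0],[0.3,[0.0765,0.0011,0.1133],0],[0.3,[0.0765,0.0011,0.1133],0],[0.3,[0.0765,0.0011,0.1133],0]])

```text
time_s: 19.77
tcp_pos: [0.4937, 0.046, 0.0691]
eef_rot: [2.288, 2.151, 0.002]
force: [-0.8, 0.7, 0.1]
opening: 0.0277
grip_force: 0.0
```

```bash
python3 - <<'E'
from h import *
go((.4938,.0482),.0235,-3.5)
E
```

```text
t=19.77 tcp [0.4937 0.046  0.0691] head -3.55 tilt [ 1.8e-03 -3.0e-04 -1.0e+00] shift [ 0.0022 -0.0001  0.0456] turn -0.05 open 0.0277 grip 0.0 F [-0.8  0.7  0.1]
```

In the tool's units: 0.0455 m / 0.75 = 0.0607, 0.0015 m / 0.75 = 0.002.

drive_tool(commands=[[0.3,[0.002,0,0.0267],0],[0.3,[0.002,0,0.0467],0],[0.3,[0.002,0,0.056],0],[0.3,[0.002,0,0.0607],0],[0.3,[0.002,0,0.0607],0],[0.22,[0.002,0,0.0607],0],[0.18,[0.002,0,0.0607],0],[0.12,[0.002,0,0.0607],0],[0.08,[0.002,0,0.0607],0],[0.08,[0.002,0,0.0607],0],[0.08,[0.002,0,0.0607],0]], squeeze=20)

```text
time_s: 21.15
tcp_pos: [0.4935, 0.0481, 0.0229]
eef_rot: [2.288, 2.152, 0.001]
force: [-0.3, 0.6, 5.2]
opening: 0.0147
grip_force: 20.0
```

```bash
python3 - <<'E'
from h import *
go((.4955,.3205),.10,-2.3)
E
```

```text
t=21.15 tcp [0.4935 0.0481 0.0229] head -3.50 tilt [ 9.e-04 -1.e-04 -1.e+00] shift [ 0.272  -0.0146 -0.0772] turn -1.2 open 0.0147 grip 20.0 F [-0.3  0.6  5.2]
```

In the tool's units: 0.272 m / 0.75 = 0.3627, -0.0146 m / 0.75 = -0.0195, -1.2 degrees / 120 = -0.01.

drive_tool(commands=[[0.08,[0,0,-0.0133],0],[0.08,[0,0,-0.0467],0],[0.08,[0.0133,0,-0.08],0],[0.08,[0.06,-0.0027,-0.0933],0],[0.08,[0.12,-0.0067,-0.0933],0],[0.08,[0.1867,-0.0093,-0.0933],-0.005],[0.08,[0.2533,-0.0133,-0.0933],-0.01],[0.08,[0.3067,-0.016,-0.0933],-0.01],[0.08,[0.344,-0.0187,-0.08],-0.01],[0.08,[0.36,-0.0195,-0.0667],-0.01],[0.08,[0.3627,-0.0195,-0.0533],-0.01],[0.08,[0.3627,-0.0195,-0.0533],-0.01]])

```text
time_s: 22.65
tcp_pos: [0.4946, 0.3193, 0.0615]
eef_rot: [-2.266, -2.175, 0.004]
force: [0.5, -0.2, -0.7]
opening: 0.0145
grip_force: 20.0
```

```bash
python3 - <<'E'
from h import *
p,_=snap('top','g4');q,_=snap('scene','g4s')
go((.4952,.321),.0215,-2.3)
a=cv2.resize(p[165:265,90:240],(600,400),interpolation=cv2.INTER_CUBIC)
b=cv2.resize(q[195:295,100:250],(600,400),interpolation=cv2.INTER_CUBIC)
cv2.imwrite('pics/g4c.png',b[:,:,::-1]);cv2.imwrite('pics/g4t.png',a[:,:,::-1])
E
```

```text
t=22.75 tcp [0.4954 0.3195 0.0626] head -2.37 tilt [-3.e-04 -5.e-04 -1.e+00] shift [ 0.0015 -0.0002  0.0411] turn -0.07 open 0.0147 grip 20.0 F [ 1.   0.9 -0.1]
```

View pics/g4c.png

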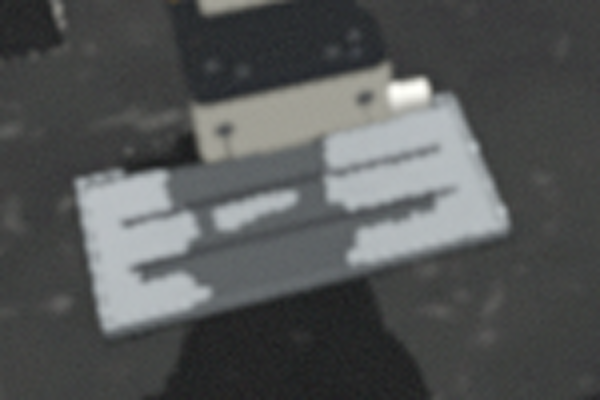

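The scene crop shows the marker held above the tray, whose corners are at (75,180), (450,97), (510,228) and (105,333). I'll compute its centre from these.

```bash
python3 - <<'E'
from h import *
for q in([(76,180),(453,96),(510,226),(104,331)],[(122,223),(440,148),(455,190),(133,270)]):
    m=c2w(q,(100,195),4,.007,'scene');print(m.round(4).tolist(),m.mean(0))
go((.495,.321),.0215,-2.3)
E
```

```text
[[0.5479, 0.4081, 0.007], [0.5387, 0.2288, 0.007], [0.4407, 0.2325, 0.007], [0.4465, 0.4117, 0.007]] [0.49344743 0.32029301 0.007     ]
[[0.5105, 0.3933, 0.007], [0.5041, 0.246, 0.007], [0.4733, 0.2482, 0.007], [0.4785, 0.394, 0.007]] [0.49160801 0.32036414 0.007     ]
t=22.75 tcp [0.4954 0.3195 0.0626] head -2.37 tilt [-3.e-04 -5.e-04 -1.e+00] shift [ 0.0015 -0.0004  0.0411] turn -0.07 open 0.0147 grip 20.0 F [ 1.   0.9 -0.1]
```

In the tool's units: 0.0412 m / 0.75 = 0.0549, 0.04 m / 0.75 = 0.0533.

drive_tool(commands=[[0.08,[0.0016,-0.0016,0.02],0],[0.08,[0.0016,-0.0016,0.0373],0],[0.08,[0.0016,-0.0016,0.048],0],[0.08,[0.0016,-0.0016,0.0533],0],[0.08,[0.0016,-0.0016,0.0549],0],[0.08,[0.0016,-0.0016,0.0549],0],[0.08,[0.0016,-0.0016,0.0549],0]])

```text
time_s: 23.62
tcp_pos: [0.4942, 0.3219, 0.0217]
eef_rot: [2.265, 2.176, 0.001]
force: [0.0, 0.0, -0.7]
opening: 0.0146
grip_force: 20.0
```

In the tool's units: -0.24 m / 0.75 = -0.32, -0.001 m / 0.75 = -0.0013.

drive_tool(commands=[[0.08,[-0.0013,0,0.0007],0],[0.08,[-0.0013,0,0.0009],0],[0.2,[-0.0013,0,0.0009],0],[0.26,[-0.0013,0,0.0009],0],[0.3,[-0.0013,0,0.0009],0],[0.3,[-0.0013,0,-0.0133],0],[0.35,[-0.0013,0,-0.0533],0],[0.5,[-0.0267,0,-0.12],0],[0.55,[-0.08,0,-0.16],0],[0.55,[-0.16,0,-0.1733],0],[0.55,[-0.24,0,-0.1733],0],[0.55,[-0.32,0,-0.1733],0]])

```text
time_s: 25.12
tcp_pos: [0.4844, 0.0803, 0.1526]
eef_rot: [2.264, 2.176, 0.002]
force: [1.0, -0.7, -0.2]
opening: 0.0506
grip_force: 0.0
```

In the tool's units: -0.12 m / 0.75 = -0.16, -0.1 m / 0.75 = -0.1333, 1.2 degrees / 120 = 0.01.

drive_tool(commands=[[0.55,[-0.08,0,0],0],[0.55,[-0.1333,0,0],0],[0.55,[-0.16,0,0],0.01]])

```text
time_s: 25.5
tcp_pos: [0.4795, -0.0402, 0.1523]
eef_rot: [2.29, 2.148, 0.001]
force: [0.8, 0.2, -0.8]
opening: 0.0506
grip_force: 0.0
```

```bash
python3 - <<'E'
from h import *
p,_=snap('top','g5');q,_=snap('scene','g5s')
go((.4419,-.1281),.12,-3.5)
a=cv2.resize(p[180:250,105:210],(600,400),interpolation=cv2.INTER_CUBIC)
b=cv2.resize(q[195:295,60+50:260],(600,400),interpolation=cv2.INTER_CUBIC)
cv2.imwrite('pics/g5c.png',a[:,:,::-1]);
E
```

```text
t=25.60 tcp [ 0.4797 -0.0398  0.1522] head -3.69 tilt [ 1.3e-03 -7.0e-04 -1.0e+00] shift [-0.0905 -0.0321  0.0322] turn -0.19 open 0.0506 grip 0.0 F [0.6 0.  0.4]
```

View pics/g5c.png

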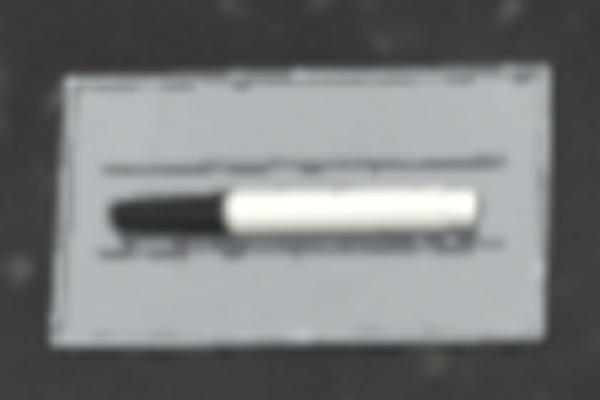

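The marker lies between the ribs, spanning (109,214) to (480,207), while the tray's own mid is near (303,208). I'll quantify the offset.

```bash
python3 - <<'E'
from h import *
s=np.array([5.714,5.714])
def w(p,z): return c2w(p,(105,180),5.714,z)
m=w([(109,214),(480,207)],.012); t=w([(65,75),(551,66),(546,341),(50,346)],.006)
print(m,m.mean(0),t.mean(0)); print(w([(100,210),(505,204)],.007).mean(0))
q=np.load('pics/g5s.npz')['p']; cv2.imwrite('pics/g5x.png',cv2.resize(q[215:280,110:235],(800,416),interpolation=cv2.INTER_CUBIC)[:,:,::-1])
E
```

```text
[[0.4954571  0.39008444 0.012     ]
 [0.49009559 0.25365141 0.012     ]] [0.49277634 0.32186792 0.012     ] [0.49581008 0.320831   0.006     ]
[0.49499907 0.32043373 0.007     ]
```

View pics/g5x.png

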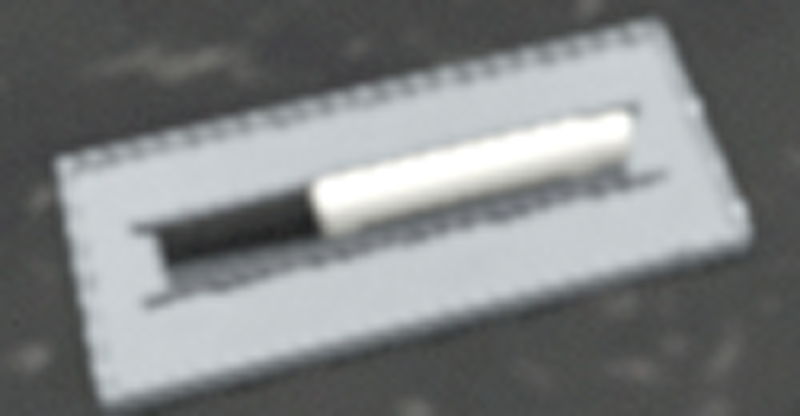

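The marker is seated between the ribs and within about 1.5 mm of centre, so the spools go back now, black first.

In the tool's units: -0.0904 m / 0.75 = -0.1205, -0.0324 m / 0.75 = -0.0432, 0.2 degrees / 120 = 0.0017.

drive_tool(commands=[[0.55,[-0.04,-0.0147,0],0.0017],[0.55,[-0.0867,-0.0307,0.0133],0.0017],[0.55,[-0.1133,-0.0413,0.0293],0.0017],[0.55,[-0.1205,-0.0432,0.0427],0.0017],[0.55,[-0.1205,-0.0432,0.0427],0.0017],[0.55,[-0.1205,-0.0432,0.0427],0.0017]], squeeze=12)

```text
time_s: 26.35
tcp_pos: [0.4423, -0.1254, 0.1197]
eef_rot: [2.29, 2.15, 0.001]
force: [0.2, -0.1, 0.1]
opening: 0.0505
grip_force: 0.0
```

```bash
python3 - <<'E'
from h import *
go((.4416,-.128),.0327,-3.5)
p,_=snap('top','g6');q,_=snap('scene','g6s')
E
```

```text
t=26.35 tcp [ 0.4423 -0.1254  0.1197] head -3.64 tilt [ 6.e-04 -1.e-04 -1.e+00] shift [-0.0026 -0.0006  0.087 ] turn -0.14 open 0.0505 grip 0.0 F [ 0.2 -0.1  0.1]
```

In the tool's units: 0.035 m / 0.75 = 0.0467, -0.0006 m / 0.75 = -0.0008, 0.1 degrees / 120 = 0.0008.

drive_tool(commands=[[0.55,[-0.0032,-0.0008,0.04],0.0008],[0.55,[-0.0032,-0.0008,0.0467],0.0008],[0.55,[-0.0032,-0.0008,0.0467],0.0008]])

```text
time_s: 26.82
tcp_pos: [0.4411, -0.1283, 0.0847]
eef_rot: [-2.293, -2.147, 0.0]
force: [-0.6, 0.6, 0.4]
opening: 0.0507
grip_force: 0.0
```

```bash
python3 - <<'E'
from h import *
go((.4416,-.128),.0327,-3.5)
E
```

```text
t=26.82 tcp [ 0.4411 -0.1283  0.0847] head -3.78 tilt [-2.e-04  1.e-04 -1.e+00] shift [0.0004 0.0005 0.052 ] turn -0.28 open 0.0507 grip 0.0 F [-0.6  0.6  0.4]
```

In the tool's units: 0.052 m / 0.75 = 0.0693, 0.0004 m / 0.75 = 0.0005, -0.3 degrees / 120 = -0.0025.

drive_tool(commands=[[0.55,[0.0004,0.0005,0.0333],-0.0025],[0.55,[0.0004,0.0005,0.056],-0.0025],[0.55,[0.0004,0.0005,0.0667],-0.0025],[0.5,[0.0004,0.0005,0.0693],-0.0025],[0.4,[0.0004,0.0005,0.0693],-0.0025],[0.36,[0.0004,0.0005,0.0693],-0.0025],[0.3,[0.0004,0.0005,0.0693],-0.0025],[0.2,[0.0004,0.0005,0.0693],-0.0025],[0.2,[0.0004,0.0005,0.0693],-0.0025],[0.2,[0.0004,0.0005,0.0693],-0.0025]])

```text
time_s: 28.08
tcp_pos: [0.4417, -0.1284, 0.0328]
eef_rot: [2.288, 2.152, 0.0]
force: [-0.8, 0.4, 6.0]
opening: 0.0304
grip_force: 12.0
```

```bash
python3 - <<'E'
from h import *
go((.461,.1019),.041,-3.5)
E
```

```text
t=28.07 tcp [ 0.4417 -0.1284  0.0328] head -3.50 tilt [ 8.e-04 -5.e-04 -1.e+00] shift [ 0.2311  0.0052 -0.0083] turn -0.0 open 0.0304 grip 12.0 F [-0.8  0.4  6. ]
```

In the tool's units: 0.2311 m / 0.75 = 0.3081, -0.08 m / 0.75 = -0.1067.

drive_tool(commands=[[0.2,[0,0,-0.0133],0],[0.2,[0,0,-0.0467],0],[0.2,[0,0,-0.0933],0],[0.2,[0.0267,0,-0.1067],0],[0.2,[0.0733,0.0013,-0.1067],0],[0.2,[0.1267,0.0027,-0.1067],0],[0.2,[0.18,0.004,-0.1067],0],[0.2,[0.2333,0.0053,-0.1],0],[0.2,[0.2773,0.0067,-0.08],0],[0.2,[0.3013,0.0067,-0.0533],0],[0.2,[0.3081,0.0069,-0.0333],0],[0.2,[0.3081,0.0069,-0.0293],0]])

```text
time_s: 29.58
tcp_pos: [0.4601, 0.1018, 0.0537]
eef_rot: [-2.287, -2.152, 0.003]
force: [-0.5, 0.4, -0.5]
opening: 0.0308
grip_force: 12.0
```

drive_tool(commands=[[0.2,[0,0,0],0],[0.2,[0,0,0],0]])

```text
time_s: 29.82
tcp_pos: [0.4611, 0.1014, 0.055]
eef_rot: [2.289, 2.151, 0.001]
force: [0.5, -0.1, -0.1]
opening: 0.0309
grip_force: 12.0
```

```bash
python3 - <<'E'
from h import *
go((.461,.1019),.040,-3.5)
E
```

```text
t=29.82 tcp [0.4611 0.1014 0.055 ] head -3.56 tilt [ 1.1e-03 -1.0e-04 -1.0e+00] shift [ 0.0004 -0.0002  0.015 ] turn -0.06 open 0.0309 grip 12.0 F [ 0.5 -0.1 -0.1]
```

In the tool's units: 0.0155 m / 0.75 = 0.0207, 0.015 m / 0.75 = 0.02.

drive_tool(commands=[[0.2,[0.0005,0,0.0107],0],[0.2,[0.0005,0,0.0173],0],[0.2,[0.0005,0,0.02],0],[0.2,[0.0005,0,0.0207],0],[0.2,[0.0005,0,0.0207],0]])

```text
time_s: 30.45
tcp_pos: [0.4604, 0.1024, 0.0395]
eef_rot: [-2.288, -2.153, 0.001]
force: [-3.3, -1.0, 10.8]
opening: 0.0307
grip_force: 12.0
```

In the tool's units: -0.19 m / 0.75 = -0.2533, -0.001 m / 0.75 = -0.0013.

drive_tool(commands=[[0.36,[0,0,0],0],[0.42,[0,0,0],0],[0.5,[0,0,0],0],[0.55,[0,0,0],0],[0.55,[0,0,-0.0133],0],[0.55,[0,0,-0.0533],0],[0.55,[-0.0133,0,-0.1067],0],[0.55,[-0.0667,0,-0.1333],0],[0.55,[-0.1333,-0.0013,-0.1333],0],[0.55,[-0.2,-0.0027,-0.1333],0],[0.55,[-0.2533,-0.004,-0.12],0]])

```text
time_s: 31.82
tcp_pos: [0.4465, -0.0889, 0.1302]
eef_rot: [2.287, 2.15, 0.002]
force: [0.3, 0.5, -0.2]
opening: 0.0503
grip_force: 0.0
```

In the tool's units: -0.04 m / 0.75 = -0.0533, 0.03 m / 0.75 = 0.04.

drive_tool(commands=[[0.55,[-0.0533,-0.0013,0.0267],0],[0.55,[-0.0533,-0.0013,0.04],0],[0.55,[-0.0533,-0.0013,0.04],0]])

```text
time_s: 32.2
tcp_pos: [0.4422, -0.1263, 0.0987]
eef_rot: [-2.288, -2.151, 0.001]
force: [0.3, -0.5, 0.0]
opening: 0.0502
grip_force: 0.0
```

```bash
python3 - <<'E'
from h import *
go((.4493,-.1735),.0305,-3.5)
E
```

```text
t=32.20 tcp [ 0.4422 -0.1263  0.0987] head -3.54 tilt [-1.4e-03  9.0e-04 -1.0e+00] shift [-0.0467  0.0101  0.0681] turn -0.04 open 0.0502 grip 0.0 F [ 0.3 -0.5  0. ]
```

In the tool's units: -0.0467 m / 0.75 = -0.0623, 0.0101 m / 0.75 = 0.0135.

drive_tool(commands=[[0.55,[-0.0333,0.0067,0.0067],0],[0.55,[-0.0623,0.0135,0.0133],0],[0.55,[-0.0623,0.0135,0.0133],0],[0.55,[-0.0623,0.0135,0.0133],0]])

```text
time_s: 32.7
tcp_pos: [0.4498, -0.1735, 0.089]
eef_rot: [-2.288, -2.152, -0.0]
force: [-0.9, -0.4, -0.4]
opening: 0.0505
grip_force: 0.0
```

```bash
python3 - <<'E'
from h import *
go((.4493,-.1735),.0305,-3.5)
p,_=snap('top','g7');q,_=snap('scene','g7s')
cv2.imwrite('pics/g7c.png',np.hstack([cv2.resize(p[180:265,230:340],(396,306),interpolation=cv2.INTER_CUBIC),cv2.resize(q[160:260,240:370],(398,306),interpolation=cv2.INTER_CUBIC)])[:,:,::-1])
E
```

```text
t=32.70 tcp [ 0.4498 -0.1735  0.089 ] head -3.50 tilt [-3.e-04  4.e-04 -1.e+00] shift [-0.     -0.0004  0.0585] turn -0.0 open 0.0505 grip 0.0 F [-0.9 -0.4 -0.4]
```

View pics/g7c.png

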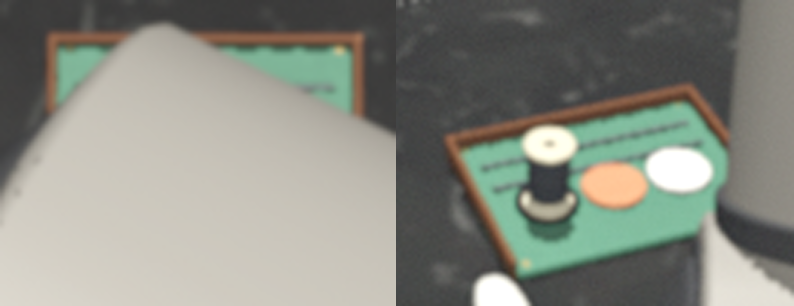

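The black spool stands well centred on its disc, at (548,175) in the crop. Brown is next.

In the tool's units: 0.0585 m / 0.75 = 0.078, -0.0004 m / 0.75 = -0.0005.

drive_tool(commands=[[0.55,[0,-0.0005,0.0333],0],[0.55,[0,-0.0005,0.06],0],[0.55,[0,-0.0005,0.0747],0],[0.5,[0,-0.0005,0.078],0],[0.4,[0,-0.0005,0.078],0],[0.36,[0,-0.0005,0.078],0],[0.3,[0,-0.0005,0.078],0],[0.2,[0,-0.0005,0.078],0],[0.2,[0,-0.0005,0.078],0],[0.2,[0,-0.0005,0.078],0]])

```text
time_s: 34.05
tcp_pos: [0.4498, -0.1743, 0.0309]
eef_rot: [2.288, 2.152, 0.0]
force: [-1.3, 1.3, 6.1]
opening: 0.0304
grip_force: 12.0
```

```bash
python3 - <<'E'
from h import *
go((.4587,.0560),.038,-3.5)
E
```

```text
t=34.05 tcp [ 0.4498 -0.1743  0.0309] head -3.51 tilt [ 9.e-04 -6.e-04 -1.e+00] shift [ 0.2304 -0.0052 -0.0072] turn -0.01 open 0.0304 grip 12.0 F [-1.3  1.3  6.1]
```

In the tool's units: 0.2302 m / 0.75 = 0.3069, -0.01 m / 0.75 = -0.0133.

drive_tool(commands=[[0.2,[0,0,-0.0133],0],[0.2,[0,0,-0.0467],0],[0.2,[0,0,-0.0933],0],[0.2,[0.0267,0,-0.1067],0],[0.2,[0.0733,-0.0013,-0.1067],0],[0.2,[0.1267,-0.0027,-0.1067],0],[0.2,[0.18,-0.004,-0.1067],0],[0.2,[0.2333,-0.0053,-0.1],0],[0.2,[0.2773,-0.0067,-0.08],0],[0.2,[0.3013,-0.0067,-0.0533],0],[0.2,[0.3069,-0.0069,-0.0333],0],[0.2,[0.3069,-0.0069,-0.0293],0]])

```text
time_s: 35.55
tcp_pos: [0.4577, 0.0564, 0.0519]
eef_rot: [-2.286, -2.153, 0.002]
force: [-0.1, -0.1, -0.2]
opening: 0.0306
grip_force: 12.0
```

drive_tool(commands=[[0.2,[0,0,0],0],[0.2,[0,0,0],0]])

```text
time_s: 35.8
tcp_pos: [0.4588, 0.0556, 0.0531]
eef_rot: [2.288, 2.151, 0.001]
force: [-0.3, 0.1, -0.6]
opening: 0.0307
grip_force: 12.0
```

```bash
python3 - <<'E'
from h import *
go((.4587,.0555),.0378,-3.5)
E
```

```text
t=35.80 tcp [0.4588 0.0556 0.0531] head -3.54 tilt [ 1.2e-03 -1.0e-04 -1.0e+00] shift [-0.0002 -0.0001  0.0153] turn -0.04 open 0.0307 grip 12.0 F [-0.3  0.1 -0.6]
```

In the tool's units: 0.0153 m / 0.75 = 0.0204, 0.015 m / 0.75 = 0.02.

drive_tool(commands=[[0.2,[0,0,0.0107],0],[0.2,[0,0,0.0173],0],[0.2,[0,0,0.02],0],[0.2,[0,0,0.0204],0],[0.2,[0,0,0.0204],0]])

```text
time_s: 36.42
tcp_pos: [0.4581, 0.0559, 0.0376]
eef_rot: [-2.288, -2.153, 0.001]
force: [-2.3, -0.7, 9.0]
opening: 0.0308
grip_force: 12.0
```

In the tool's units: -0.25 m / 0.75 = -0.3333, -0.2 m / 0.75 = -0.2667.

drive_tool(commands=[[0.36,[0,0,0],0],[0.42,[0,0,0],0],[0.5,[0,0,0],0],[0.55,[0,0,0],0],[0.55,[0,0,-0.0133],0],[0.55,[0,0,-0.0533],0],[0.55,[-0.0133,0,-0.1067],0],[0.55,[-0.0667,0.004,-0.1333],0],[0.55,[-0.1333,0.008,-0.1333],0],[0.55,[-0.2,0.012,-0.1333],0],[0.55,[-0.2667,0.0147,-0.12],0],[0.55,[-0.3333,0.0187,-0.0933],0]])

```text
time_s: 37.92
tcp_pos: [0.4575, -0.1964, 0.1083]
eef_rot: [2.286, 2.15, 0.001]
force: [0.0, 0.5, -0.7]
opening: 0.0506
grip_force: 0.0
```

In the tool's units: -0.024 m / 0.75 = -0.032, 0.001 m / 0.75 = 0.0013.

drive_tool(commands=[[0.55,[-0.032,0.0013,0.0133],0],[0.55,[-0.032,0.0013,0.0133],0],[0.55,[-0.032,0.0013,0.0133],0]])

```text
time_s: 38.3
tcp_pos: [0.4566, -0.2177, 0.0977]
eef_rot: [2.288, 2.153, 0.0]
force: [0.7, 1.1, -0.5]
opening: 0.0503
grip_force: 0.0
```

```bash
python3 - <<'E'
from h import *
go((.4575,-.2188),.0342,-3.5)
E
```

```text
t=38.30 tcp [ 0.4566 -0.2177  0.0977] head -3.50 tilt [ 2.e-04  0.e+00 -1.e+00] shift [-0.001   0.0009  0.0635] turn 0.0 open 0.0503 grip 0.0 F [ 0.7  1.1 -0.5]
```

In the tool's units: 0.0633 m / 0.75 = 0.0844, 0.06 m / 0.75 = 0.08.

drive_tool(commands=[[0.55,[-0.0011,0.0011,0.0333],0],[0.55,[-0.0011,0.0011,0.064],0],[0.55,[-0.0011,0.0011,0.08],0],[0.5,[-0.0011,0.0011,0.0844],0],[0.4,[-0.0011,0.0011,0.0844],0],[0.36,[-0.0011,0.0011,0.0844],0],[0.3,[-0.0011,0.0011,0.0844],0],[0.2,[-0.0011,0.0011,0.0844],0],[0.2,[-0.0011,0.0011,0.0844],0],[0.2,[-0.0011,0.0011,0.0844],0]])

```text
time_s: 39.55
tcp_pos: [0.4577, -0.2195, 0.0344]
eef_rot: [2.288, 2.152, 0.0]
force: [-0.6, 0.8, 6.6]
opening: 0.0308
grip_force: 12.0
```

```bash
python3 - <<'E'
from h import *
go((.456,.0095),.042,-3.5)
E
```

```text
t=39.55 tcp [ 0.4577 -0.2195  0.0344] head -3.51 tilt [ 1.e-03 -7.e-04 -1.e+00] shift [ 0.2284 -0.0157 -0.0078] turn -0.01 open 0.0308 grip 12.0 F [-0.6  0.8  6.6]
```

In the tool's units: 0.2282 m / 0.75 = 0.3043, -0.0157 m / 0.75 = -0.0209.

drive_tool(commands=[[0.2,[0,0,-0.0133],0],[0.2,[0,0,-0.0467],0],[0.2,[0,0,-0.0933],0],[0.2,[0.0267,-0.0013,-0.1067],0],[0.2,[0.0733,-0.0053,-0.1067],0],[0.2,[0.1267,-0.0093,-0.1067],0],[0.2,[0.18,-0.012,-0.1067],0],[0.2,[0.2333,-0.016,-0.1],0],[0.2,[0.2747,-0.0187,-0.08],0],[0.2,[0.2987,-0.0207,-0.0533],0],[0.2,[0.3043,-0.0209,-0.0333],0],[0.2,[0.3043,-0.0209,-0.0293],0]])

```text
time_s: 41.05
tcp_pos: [0.4539, 0.0108, 0.0546]
eef_rot: [-2.285, -2.152, 0.003]
force: [0.4, -0.0, -0.9]
opening: 0.0308
grip_force: 12.0
```

drive_tool(commands=[[0.2,[0,0,0],0],[0.2,[0,0,0],0]])

```text
time_s: 41.3
tcp_pos: [0.4559, 0.0093, 0.0563]
eef_rot: [2.288, 2.151, 0.001]
force: [-0.4, 0.1, -0.8]
opening: 0.0306
grip_force: 12.0
```

```bash
python3 - <<'E'
from h import *
go((.456,.0090),.0414,-3.5)
E
```

```text
t=41.30 tcp [0.4559 0.0093 0.0563] head -3.53 tilt [ 9.e-04 -2.e-04 -1.e+00] shift [-0.0003  0.0002  0.0149] turn -0.03 open 0.0306 grip 12.0 F [-0.4  0.1 -0.8]
```

Lower, release and retreat well clear.

In the tool's units: 0.015 m / 0.75 = 0.02, -0.0003 m / 0.75 = -0.0004.

drive_tool(commands=[[0.2,[-0.0004,0,0.0107],0],[0.2,[-0.0004,0,0.0173],0],[0.2,[-0.0004,0,0.0196],0],[0.2,[-0.0004,0,0.02],0],[0.2,[-0.0004,0,0.02],0]])

```text
time_s: 41.92
tcp_pos: [0.4553, 0.0091, 0.0413]
eef_rot: [-2.288, -2.152, 0.001]
force: [-2.8, -1.0, 8.3]
opening: 0.0308
grip_force: 12.0
```

In the tool's units: -0.25 m / 0.75 = -0.3333, -0.2 m / 0.75 = -0.2667.

drive_tool(commands=[[0.36,[0,0,0],0],[0.42,[0,0,0],0],[0.5,[0,0,0],0],[0.55,[0,0,0],0],[0.55,[0,0,-0.0133],0],[0.55,[0,0,-0.0533],0],[0.55,[-0.0133,0,-0.1067],0],[0.55,[-0.0667,0.004,-0.16],0],[0.55,[-0.1333,0,-0.2],0],[0.55,[-0.2,-0.0133,-0.2267],0],[0.55,[-0.2667,-0.0267,-0.24],0],[0.55,[-0.3333,-0.04,-0.24],0]])

```text
time_s: 43.42
tcp_pos: [0.4101, -0.2402, 0.2226]
eef_rot: [2.286, 2.15, 0.001]
force: [1.1, 0.2, -0.4]
opening: 0.0503
grip_force: 0.0
```

In the tool's units: -0.2 m / 0.75 = -0.2667, -0.18 m / 0.75 = -0.24, 20 degrees / 120 = 0.1667.

drive_tool(commands=[[0.55,[-0.0667,-0.0267,0],0],[0.55,[-0.1333,-0.08,0],0.0417],[0.55,[-0.1867,-0.1333,0],0.0833],[0.55,[-0.24,-0.1733,0],0.125],[0.55,[-0.2667,-0.2133,0],0.1667],[0.55,[-0.2667,-0.24,0],0.1667],[0.55,[-0.2667,-0.24,0],0.1667]])

```text
time_s: 44.3
tcp_pos: [0.2174, -0.4271, 0.2214]
eef_rot: [2.629, 1.719, -0.0]
force: [-0.1, -0.7, 0.3]
opening: 0.0502
grip_force: 0.0
```

```bash
python3 - <<'E'
from h import *
go((.456,.0090),.0414,-3.5)
p,_=snap('top','g8');q,_=snap('scene','g8s')
cv2.imwrite('pics/g8c.png',np.vstack([cv2.resize(p[170:270,100:350],(760,304),interpolation=cv2.INTER_CUBIC),cv2.resize(q[170:265,110:370],(760,278),interpolation=cv2.INTER_CUBIC)])[:,:,::-1])
E
```

```text
t=44.30 tcp [ 0.2174 -0.4271  0.2214] head -23.63 tilt [ 1.e-04 -3.e-04 -1.e+00] shift [0.4952 0.0437 0.1799] turn -20.13 open 0.0502 grip 0.0 F [-0.1 -0.7  0.3]
```

View pics/g8c.png

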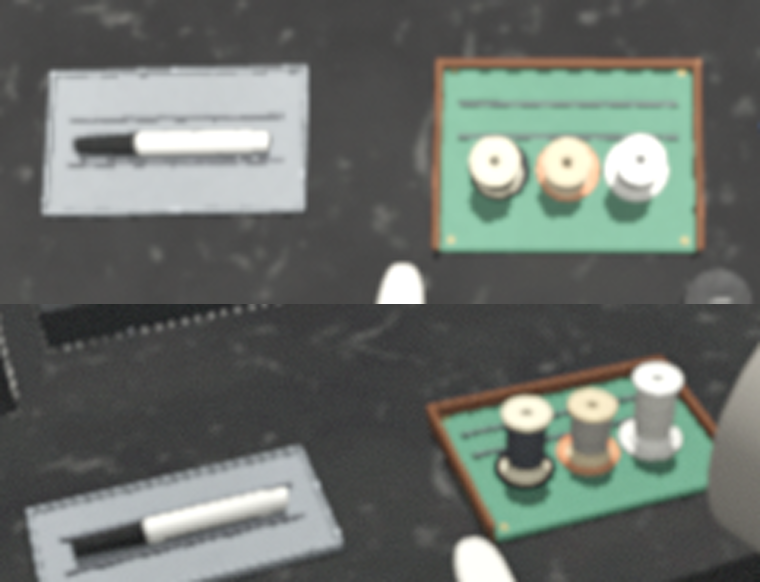

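All three spools stand on their own discs and the marker is in the groove. One numeric check on the marker's centring from the other camera.

```bash
python3 - <<'E'
from h import *
w=lambda p,z:c2w(p,(110,215),6.4,z,'scene')
print(w([(163,245),(633,138)],.012).mean(0), w([(55,160),(660,20),(752,238),(105,400)],.007).mean(0), w([(135,230),(635,105),(662,176),(148,302)],.007).mean(0))
E
```

```text
[0.49108604 0.3196466  0.012     ] [0.49400001 0.32033308 0.007     ] [0.49236193 0.32055294 0.007     ]
```

Top says about +1.2 mm and the scene camera about −0.8 mm, so the marker is centred. Handing in.

```bash
python3 -c "
from cell import *
print(sign_off())"
```

```text
the job is handed in; nothing more can be done
None
```

The job is done and handed in at about 44 s of the 131 s allowed: the marker lies in the pen tray's groove, centred to within about 1.5 mm, all three spools stand upright on their own discs, none was knocked over, and the order was as you asked.

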